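Extractor on, then open the safety-capped sticker remover

ROBOT

A 6-joint arm with a two-finger parallel gripper is mounted at the origin on the work surface. World frame = base frame: x ahead of the robot, y to its left, z up, the work surface at z = 0. Lengths are in m, angles in rad, forces in N, time in s.
With the tool pointing down it reaches from about 0.375 to 0.975 m from the base axis. Payload 3.8 kg.
Tool frame: the origin (TCP) lies midway between the tips of the shut fingers; the grasp point (between the pads) lies 19 mm behind it; z points along the fingers, y is the line along which they close (so a half turn about z gives the same grasp; the last joint's range is limited). The gripper opens to 88 mm and grips with 3 to 60 N. Pads are 18 mm wide; open, the fingers measure 123 mm over their backs; the gripper's body (75 mm by 187 mm) begins 45 mm behind the grasp point.
Start: joints at [-1.158, 0.264, 1.604, -0, 1.274, -0.037], TCP at [0.293, -0.608, 0.239] pointing down, gripper open.
Joint ranges: [-2.63, 2.63], [-0.94, 2.18], [0.31, 2.57], [-1.31, 4.45], [0, 2.66], [-2.55, 2.55]. Speed limits (rad/s): [2.57, 2.57, 3.14, 3.14, 3.14, 3.14].

INTERFACE

Orientations are given as a rotation vector (axis times angle).
In Python, from cell import manip, inverse_kinematics, cams, order gives the robot as it stands. Calls block until the motion is done:
- manip.move_pose(position, orientation): joint-space move of the TCP to a pose.
- manip.move_linear(position, rate=0.15, rot=None): straight line of the TCP; rot=None keeps the orientation; rate is the mean speed in m/s.
- manip.set_joints(angles): joint-space move.
- manip.set_gripper(opening, force=None): finger opening in m; force is the grip in N (None keeps the last); returns when the fingers have stopped.
- manip.dwell(seconds).
- inverse_kinematics(position, orientation): joint angles nearest the present ones, or None.
- manip.state(): the state.
- cams.capture(name): name is "scene" or "top" or "wrist"; returns a dict with "image" (384x512x3 uint8, blue, green, red), "z_map" (384x512 float32, m along the optical axis (not along the pixel's ray), 0 where there is no reading), "intrinsics" (3x3 intrinsics, pixels), "k1" (the pictures are not rectified: a ray, as slopes to the right and down, at radius r is drawn at 1 + k1 r^2 times it, then the intrinsics apply), "position" and "orientation" of the camera in the world; the wrist camera has in their place "T_tool_cam" (4x4, takes a point from camera to tool coordinates, whose origin is the TCP and whose axes are the flange's). Camera axes: x right, y down, z forward; pixel columns grow to the right and rows downward; lengths in m; the calibration is good to about 2 mm. A picture is of the moment at which its call begins: read the wrist's pose just before it.
A pose or a line that the arm cannot do raises manip.IKError and nothing moves.
- order.close_job(): hands the job in, once; it reports no verdict.
The state is a dict: "clock": time; "joint_pos": joint angles; "joint_velocities": joint speeds; "tau": joint torques, N m; "tool_pos": TCP position; "tcp_rot": TCP orientation; "contact_force": force on the tool from outside, world axes, zero at the start; "moment": the same for the moment, N m; "gripper_width": finger opening in m.
Only numpy, scipy, OpenCV 4.12 (cv2) and the standard library are available. Lean on these libraries where they do the work, as an engineer would, in place of code of your own. Each camera call takes 0.05 s, during which the arm holds its last target. There are 200 camera calls.

TASK

Before the price stickers are cleaned off the crockery, first switch the fume extractor on by flipping the yellow-knobbed toggle of its isolator fully over from the red side to the green side. Then open the sticker-remover bottle: push its red safety cap down, keep it pressed while twisting it anticlockwise (seen from above) until it comes free, lift it straight up and finish while still holding it upright and still, about 8 cm clear above the bottle's mouth. Leave the mug, vase, bowl, teapot and plate where they are.

Things in the scene. Friction and masses are not known exactly. Their poses are not given: they have to be found in the camera images.
- toggle (a joint): Angle of the isolator's toggle (rad): 0 = off, leaning 0.45 rad from upright towards the red mark (the isolator's -x side); 0.9 = on, leaning 0.45 rad towards the green mark (+x side). It turns about the isolator's y axis. It is top-heavy and falls to the nearer end by itself once past upright; about 1 N at the knob moves it.
- toggle_knob (a point): Centre of the yellow ball (diameter 26 mm) on the end of the toggle, a steel rod 12 mm thick. The ball lies 65 mm from the pivot.
- isolator: Grey isolator box fixed to the table, 130 (x) x 90 (y) x 50 mm high, red mark on top near its -x end and green mark near its +x end. Origin at the centre of its underside. The toggle's pivot lies on its centre line 60 mm above the table, between two black cheeks 50 mm long (x), inner faces 30 mm apart, that rise to 69 mm above the table.
- bottle: Blue bottle with a white label and white neck, fixed in a dark steel holder plate 110 x 110 x 30 mm that is screwed to the table. Origin at the centre of the underside of the holder; z up along the bottle's axis. The bottle is 74 mm in diameter up to 88 mm above the table, then narrows to its neck.
- bottle_mouth (a point): Centre of the top of the neck, 144 mm above the table. A sprung bayonet locks the cap on it: about 5 N starts to press it down, 12 N takes it to the bottom of its 7 mm travel. It turns only while pressed over 4 mm down. Anticlockwise from above it is free to lift after 1.0 rad and meets a stop at 1.3 rad: turn about 1.15 rad. Once free, the spring lifts it about 5 mm.
- cap_center (a point): Centre (half-way up) of the red round ribbed safety cap, 48 mm in diameter and 40 mm high, about 152 mm above the table while locked on the bottle; z along its axis. Its upper 16 mm is a smooth solid disc, best to grip; the skirt below is 46 mm in diameter. Weighs about 40 g. It can be gripped at any yaw.
- mug: Bystander: white mug, 72 mm across, 85 mm high. Origin at the centre of its underside.
- vase: Bystander: small blue vase, 60 mm across, 80 mm high. Origin at the centre of its underside.
- bowl: Bystander: blue bowl, 120 mm across, 50 mm high. Origin at the centre of its underside.
- teapot: Bystander: white teapot, 94 mm high, about 180 mm over spout and handle. Origin at the centre of its underside.
- plates: Bystander: large white plate, 180 mm across, 34 mm high. Origin at the centre of its underside.
Things that resemble listed ones, but are neither listed nor needed, are in the scene too. What is meant by the part that bears cap_center is not grey, and is the larger of those in its own colour. Leave any pink look-alike of the isolator alone.

How it is judged:
By the outcome, as a careful person would: the job done as asked, in the order asked, and still so for the second after the job is handed in, while the arm keeps its last pose, push and grip.
It also fails if it takes over 54 s, if anything falls off the work surface, if the arm or the gripper's body presses on something with over 40 N, if the wrist force passes 120 N, or if a joint passes its speed limit or range.

## Working session

There is one attempt and no reset: what is moved stays moved. The work goes in short steps, each a Python script; the robot and the scene stay as the last script left them, time stands still between calls to the robot, and variables do not carry over. Pictures are saved under pics/ and viewed, on a budget of 10 in all, crops included, one or two more only if the job needs it, and the job is handed in when it is done.

```bash
mkdir -p pics; ls; cat > h.py <<'E'
import numpy as np, cv2
from scipy.spatial.transform import Rotation as R
from cell import manip, inverse_kinematics, cams, order
def cap(name):
    s=manip.state(); c=cams.capture(name)
    if name=="wrist":
        T=np.eye(4);T[:3,:3]=R.from_rotvec(s["tcp_rot"]).as_matrix();T[:3,3]=s["tool_pos"]
        c["T"]=T@c["T_tool_cam"]
    else:
        T=np.eye(4);o=np.array(c["orientation"]);T[:3,:3]=o if o.shape==(3,3) else R.from_rotvec(o).as_matrix()
        T[:3,3]=c["position"];c["T"]=T
    return c
def slopes(c,uv):
    uv=np.asarray(uv,float).reshape(-1,1,2)
    return cv2.undistortPoints(uv,np.asarray(c["intrinsics"],float),np.array([c["k1"],0,0,0.]))[:,0]
def plane(c,uv,z):
    d=np.c_[slopes(c,uv),np.ones(len(np.reshape(uv,(-1,2))))]@c["T"][:3,:3].T;o=c["T"][:3,3]
    return o+d*((z-o[2])/d[:,2])[:,None]
def cloud(c):
    h,w=c["z_map"].shape;u,v=np.meshgrid(np.arange(w),np.arange(h))
    s=slopes(c,np.stack([u,v],-1).reshape(-1,2)); z=c["z_map"].reshape(-1,1)
    P=np.c_[s*z,z]@c["T"][:3,:3].T+c["T"][:3,3]; P[z[:,0]==0]=np.nan
    return P.reshape(h,w,3)
E
python3 - <<'E'
from h import *
print(manip.state()["clock"])
for n in("scene","top"):
    c=cap(n);cv2.imwrite(f"pics/{n}0.png",cv2.resize(c["image"],(800,600)))
    print(n,c["T"].round(3),c["intrinsics"],c["k1"])
    P=cloud(c);hsv=cv2.cvtColor(c["image"],cv2.COLOR_BGR2HSV)
    for col,(a,b) in dict(red=((0,120,60),(8,255,255)),red2=((172,120,60),(180,255,255)),yel=((22,120,80),(35,255,255)),grn=((45,90,50),(85,255,255))).items():
        k,l,st,ce=cv2.connectedComponentsWithStats(cv2.inRange(hsv,a,b))
        for i in range(1,k):
            if st[i,4]>12: print(col,st[i],ce[i].round(1),np.nanmedian(P[l==i],0).round(3),np.nanmax(P[l==i],0).round(3))
E
```

```text
pics
0.0
scene [[ 0.675  0.572 -0.466  1.215]
 [ 0.738 -0.537  0.41  -0.571]
 [-0.016 -0.621 -0.784  1.149]
 [ 0.     0.     0.     1.   ]] [[478.53141902   0.         258.85346852]
 [  0.         478.53141902 191.00162454]
 [  0.           0.           1.        ]] -0.02537814477362218
red [388  59  23  20 144] [399.2  68.3] [0.547 0.665 0.136] [0.559 0.725 0.144]
red [419  71  24  28 303] [431.3  85.1] [0.669 0.683 0.133] [0.679 0.743 0.153]
red [323 107  14  12  68] [329.4 113.2] [0.479 0.402 0.051] [0.493 0.48  0.057]
red [281 132  13  12  86] [287.1 137.5] [0.463 0.219 0.05 ] [0.48  0.259 0.055]
red [393 149  12  14  43] [399.2 154. ] [0.754 0.425 0.051] [0.762 0.49  0.056]
red [376 189  57  30 462] [404.  203.3] [0.887 0.27  0.05 ] [0.934 0.374 0.059]
red [173 202  21  24 352] [183.7 213.8] [ 0.557 -0.246  0.171] [ 0.571 -0.156  0.178]
red [143 263  17  18 203] [151.2 271.7] [ 0.554 -0.378  0.03 ] [ 0.569 -0.357  0.037]
red [  0 341   7  21  78] [  1.9 352.7] [ 0.496 -0.767  0.031] [ 0.499 -0.75   0.083]
red2 [319 122  46  25 311] [339.3 134.6] [0.563 0.357 0.029] [0.603 0.442 
[... 2374 characters left out ...]
.4 210.8] [0.507 0.395 0.13 ] [0.518 0.405 0.134]
yel [151 219   9  10  72] [155.1 223.5] [0.487 0.219 0.13 ] [0.507 0.243 0.136]
yel [502 348   6   5  21] [504.  349.9] [ 0.259 -0.567  0.336] [ 0.263 -0.557  0.346]
grn [162  83   8  37 132] [165.6  97.8] [0.891 0.261 0.026] [0.942 0.278 0.031]
grn [   0   98   56  133 4789] [ 29.6 157.9] [0.675 0.596 0.077] [0.865 0.784 0.148]
grn [126 122  45  11 175] [152.8 127.8] [0.785 0.282 0.027] [0.807 0.365 0.06 ]
grn [ 97 128   4  10  18] [ 98.  133.3] [0.755 0.452 0.026] [0.773 0.457 0.03 ]
grn [ 95 184  16   8 109] [102.6 187.5] [0.586 0.401 0.053] [0.596 0.426 0.061]
grn [148 195  19  10 149] [157.2 199.5] [0.564 0.24  0.053] [0.578 0.268 0.06 ]
```

View pics/scene0.png

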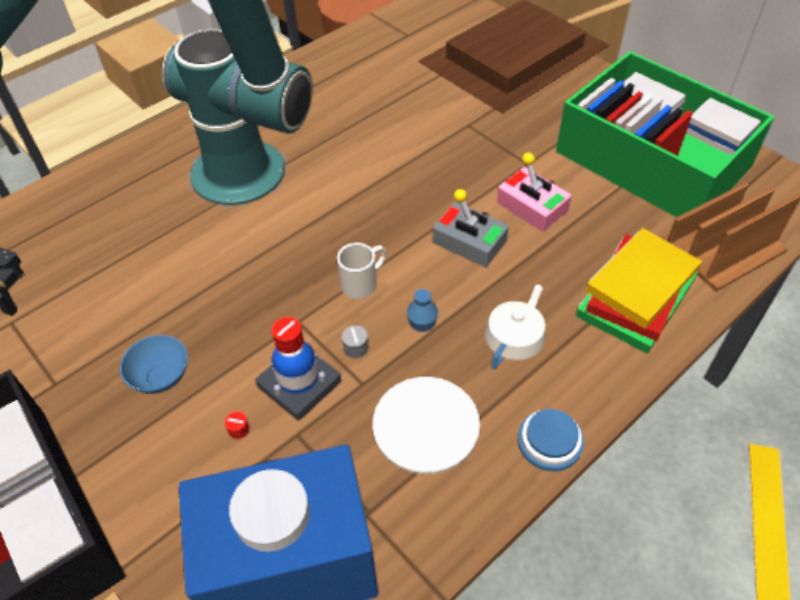

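View pics/top0.png

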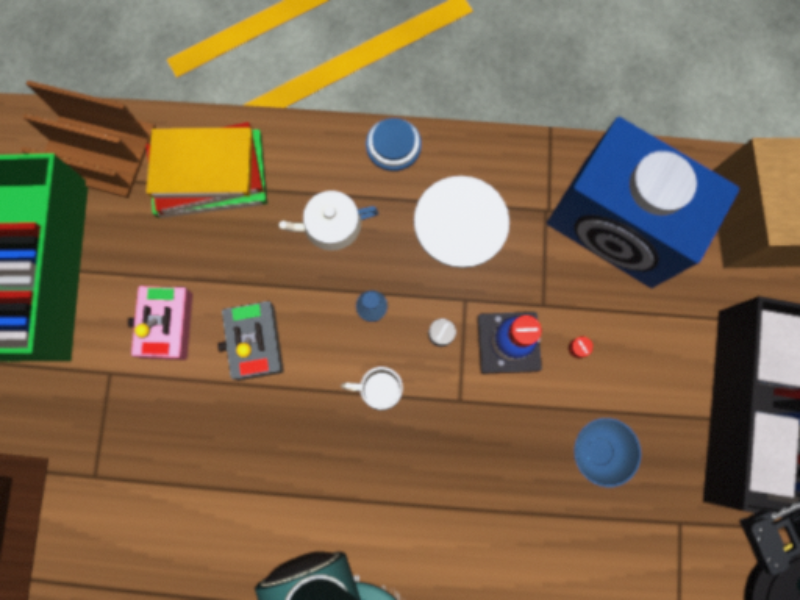

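The grey isolator is at about (250,340) in the top view, with the pink look-alike at (160,322). The large red cap is on the bottle at (525,330), with a small red decoy at (582,346) and a grey one at (442,332). Next I'll refine the positions with rays and move to the toggle.

```bash
python3 - <<'E'
from h import *
A={}
for n,uv in dict(scene=[(287.1,137.5),(314.8,149.9),(294.2,124.4)],top=[(162,234.3),(157.2,199.5),(155.1,223.5)]).items():
    c=cap(n);r=plane(c,uv[:1],.051)[0];g=plane(c,uv[1:2],.051)[0];k=plane(c,uv[2:],.1185)[0]
    print(n,r,g,(r+g)/2,np.arctan2(*(g-r)[1::-1]),np.linalg.norm(g-r),"knob",k); A[n]=(r,g)
    im=c["image"];hsv=cv2.cvtColor(im,cv2.COLOR_BGR2HSV);P=cloud(c)
    m=(cv2.inRange(hsv,(0,120,60),(8,255,255))>0)&(np.hypot(P[...,0]-.55,P[...,1]+.243)<.06)&(P[...,2]>.163)
    q=P[m]; print("cap",m.sum(),q.min(0),q.max(0),np.median(q,0))
r,g=np.mean([A["scene"],A["top"]],0); ctr=(r+g)/2; psi=np.arctan2(*(g-r)[1::-1])
ex=np.array([np.cos(psi),np.sin(psi),0])
print(manip.state()["tcp_rot"],ctr,psi)
for y in(psi,psi+np.pi,psi-np.pi):
    Rm=R.from_euler("z",y)*R.from_euler("x",np.pi)
    for d,z in((-.075,.2),(-.075,.108),(.008,.108)): print(y,inverse_kinematics(np.r_[(ctr+ex*d)[:2],z],Rm.as_rotvec()))
for y in np.arange(-3,3.1,.5): print(y,(q:=inverse_kinematics([.548,-.243,.16],(R.from_euler("z",y)*R.from_euler("x",np.pi)).as_rotvec())) is not None and q[5])
E
```

```text
scene [0.46293963 0.21653655 0.051     ] [0.56119945 0.24143693 0.051     ] [0.51206954 0.22898674 0.051     ] 0.24818893060165584 0.1013657776966471 knob [0.48392379 0.22370276 0.1185    ]
cap 227 [ 0.52307058 -0.2663738   0.16311778] [ 0.57083995 -0.21879289  0.17734969] [ 0.55160531 -0.24419613  0.17240546]
top [0.46677866 0.21512751 0.051     ] [0.56386281 0.24037366 0.051     ] [0.51532073 0.22775059 0.051     ] 0.2544092440915092 0.10031301314868468 knob [0.48828967 0.22195873 0.1185    ]
cap 239 [ 0.52590241 -0.2652444   0.16466601] [ 0.57250672 -0.21871367  0.17702264] [ 0.54733153 -0.24196801  0.17323736]
[-3.06110514e+00 -7.00244805e-01  4.38142678e-04] [0.51369514 0.22836866 0.051     ] 0.251282852256601
0.251282852256601 [ 0.39284961 -0.06435769  2.03647481  0.          1.16947553  1.71236308]
0.251282852256601 [0.39284961 0.03399769 2.1247885  0.         0.98280646 1.71236308]
0.251282852256601 [0.37229461 0.18402869 1.95710864 0.         1.00045533 1.69180809]
3.392875505846394 [ 0.39284961 -0.06435769  2.03647481  0.          1.16947553 -1.42922957]
3.392875505846394 [ 3.92849608e-01  3.39976936e-02  2.12478850e+00 -4.44089210e-16
  9.82806457e-01 -1.42922957e+00]
3.392875505846394 [ 0.37229461  0.18402869  1.95710864  0.          1.00045533 -1.44978456]
-2.890309801333192 [ 0.39284961 -0.06435769  2.03647481  0.          1.16947553 -1.42922957]
-2.890309801333192 [ 3.92849608e-01  3.39976936e-02  2.12478850e+00 -4.44089210e-16
  9.82806457e-01 -1.42922957e+00]
-2.890309801333192 [ 0.37229461  0.18402869  1.95710864  0.          1.00045533 -1.44978456]
-3.0 -2.1713157230991773
-2.5 False
-2.0 False
-1.5 False
-1.0 2.1118695840804094
-0.5 1.6118695840804094
0.0 1.1118695840804094
0.5 0.6118695840804089
1.0 0.11186958408040937
1.5 -0.38813041591959063
2.0 -0.8881304159195906
2.5 -1.3881304159195906
3.0 -1.8881304159195909
```

```bash
python3 - <<'E'
from h import *
ctr=np.array([.5137,.2284]);psi=.2513;ex=np.array([np.cos(psi),np.sin(psi)])
rv=(R.from_euler("z",psi)*R.from_euler("x",np.pi)).as_rotvec()
s=manip.state();p=s["tool_pos"];manip.move_linear([p[0],p[1],.30],rate=.25)
P=lambda d,z:np.r_[ctr+ex*d,z]
manip.move_pose(P(-.075,.25),rv)
manip.set_gripper(0)
manip.move_linear(P(-.075,.108),rate=.15)
print(manip.state()["contact_force"],manip.state()["clock"])
for d in(-.03,-.015,0,.003):
    manip.move_linear(P(d,.108),rate=.06); s=manip.state();print(d,s["contact_force"].round(2) if hasattr(s["contact_force"],'round') else s["contact_force"])
manip.move_linear(P(-.03,.108),rate=.15)
manip.move_linear(P(-.03,.25),rate=.25)
c=cap("top");P2=cloud(c);cs=cap("scene")
cv2.imwrite("pics/tog.png",cv2.resize(np.hstack([cs["image"][90:190,240:370],c["image"][170:270,90:220]]),(780,300)))
hsv=cv2.cvtColor(cs["image"],cv2.COLOR_BGR2HSV);m=cv2.inRange(hsv,(22,120,80),(35,255,255))
k,l,st,ce=cv2.connectedComponentsWithStats(m)
for i in range(1,k):
    if 12<st[i,4]<200: print(ce[i],plane(cs,ce[i:i+1],.1185))
print(manip.state()["clock"])
E
```

```text
[-0.41074175  0.70906836  0.63742307] 5.9167
-0.03 [-0.81 -0.65 -0.26]
-0.015 [-0.08  0.24  0.39]
0 [ 0.03  0.93 -0.65]
0.003 [-0.04 -0.25  0.22]
[337.68888889 101.02222222] [[0.50370156 0.40198776 0.1185    ]]
[310.26415094 131.47169811] [[0.53921426 0.23731173 0.1185    ]]
9.05
```

View pics/tog.png

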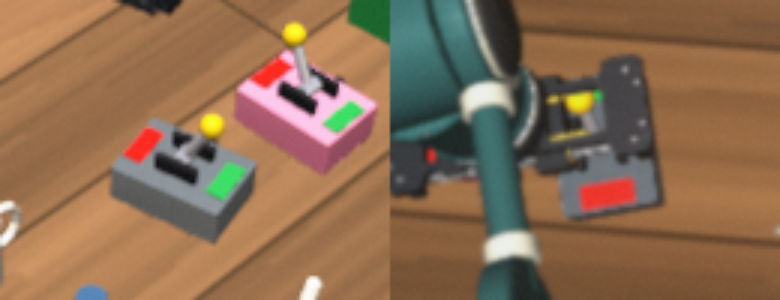

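The toggle is now at the green end: in the left crop the knob leans toward green at (212,125), about +27 mm past the pivot. The pink one is untouched. Next I'll take a closer look at the cap.

```bash
python3 - <<'E'
from h import *
rv=(R.from_euler("z",.5)*R.from_euler("x",np.pi)).as_rotvec()
p=manip.state()["tool_pos"];manip.move_linear([p[0],p[1],.31],rate=.25)
manip.move_pose([.549,-.2425,.31],rv); manip.set_gripper(.08)
c=cap("wrist");print(c["T"].round(3));P=cloud(c)
hsv=cv2.cvtColor(c["image"],cv2.COLOR_BGR2HSV)
m=cv2.inRange(hsv,(0,120,60),(8,255,255))|cv2.inRange(hsv,(172,120,60),(180,255,255))
k,l,st,ce=cv2.connectedComponentsWithStats(m)
im=c["image"].copy()
for i in range(1,k):
    if st[i,4]>100:
        cn,_=cv2.findContours((l==i).astype(np.uint8),0,2);h=cv2.convexHull(max(cn,key=len))
        print(st[i],np.nanmedian(P[l==i],0),np.nanmin(P[l==i],0),np.nanmax(P[l==i],0))
        (x,y),r=cv2.minEnclosingCircle(h); q=plane(c,h.reshape(-1,2),.172)
        (a,b),rr=cv2.minEnclosingCircle(q[:,:2].astype(np.float32)); print("circ",x,y,r,"->",a,b,rr)
        T=P[(l==i)&(P[...,2]>.168)]
        if len(T): print("top",len(T),(np.nanmin(T,0)+np.nanmax(T,0))/2,np.nanmax(T,0)-np.nanmin(T,0))
cv2.imwrite("pics/w1.png",im)
print(manip.state()["clock"],manip.state()["joint_pos"])
E
```

```text
[[ 0.48  -0.845 -0.234  0.609]
 [-0.877 -0.462 -0.129 -0.21 ]
 [ 0.001  0.267 -0.964  0.457]
 [ 0.     0.     0.     1.   ]]
[ 226  154   51   54 1843] [ 0.55309913 -0.24170793  0.17252221] [ 0.4743427  -0.29467957 -0.00146936] [ 0.57310274 -0.21936307  0.17522586]
circ 251.18667602539062 180.5467987060547 26.737478256225586 -> 0.5508853793144226 -0.24197813868522644 0.026018697768449783
top 1685 [ 0.54932924 -0.24323706  0.17167204] [0.04741538 0.0475172  0.00710764]
[316 186  29  30 571] [ 0.55161762 -0.37047611  0.03143441] [ 5.27901302e-01 -4.08597790e-01 -4.08843347e-04] [ 0.56826602 -0.35672895  0.03372674]
circ 330.0952453613281 200.09524536132812 15.133456230163574 -> 0.5703760385513306 -0.31793510913848877 0.01573355123400688
12.425 [-4.57467320e-01  8.71501582e-02  1.67955271e+00 -1.00166348e-05
  1.37489354e+00  6.13353515e-01]
```

View pics/w1.png

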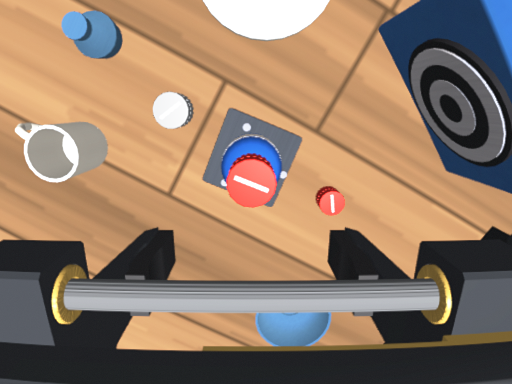

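The wrist view shows the cap at (251,181), which gives (0.5495, −0.243). Its top is at z = 0.172 and its diameter is 47.5 mm, as it should be; the small decoy is at (330,200). I'll grip the cap and press.

```bash
python3 - <<'E'
from h import *
np.set_printoptions(precision=4,suppress=True)
def rep(t):
    s=manip.state();print(t,s["clock"],"F",np.array(s["contact_force"]),"M",np.array(s["moment"]),"p",np.array(s["tool_pos"]),"w",s["gripper_width"],flush=True)
x,y=.5495,-.243
manip.move_linear([x,y,.19],rate=.2);rep("above")
manip.move_linear([x,y,.146],rate=.08);rep("down")
manip.set_gripper(.03,force=45);rep("grip")
for dz in(.003,.006,.0075):
    manip.move_linear([x,y,.146-dz],rate=.02);rep(dz)
E
```

```text
above 13.175 F [ 0.1578 -0.073  -0.48  ] M [-0.0143  0.0698 -0.0898] p [ 0.5502 -0.2433  0.191 ] w 0.08012612839069856
down 13.875 F [ 0.923  -0.0554  0.4283] M [ 0.0013  0.0167 -0.0047] p [ 0.5494 -0.243   0.1457] w 0.08001982403634626
grip 14.4833 F [0.0834 1.2776 2.6324] M [0.2586 0.2025 0.0277] p [ 0.5495 -0.2428  0.1463] w 0.046452804978915505
0.003 14.7833 F [-2.6507  1.6895  6.7794] M [0.3326 0.3482 0.0256] p [ 0.5498 -0.243   0.1439] w 0.04614142303155948
0.006 15.0833 F [-3.6377  2.042   7.6929] M [0.3777 0.4552 0.0458] p [ 0.5499 -0.2431  0.1415] w 0.0464442107484821
0.0075 15.3333 F [-2.9634  2.8873  9.2512] M [0.442  0.552  0.0446] p [ 0.5498 -0.2431  0.1403] w 0.04623017920404952
```

```bash
python3 - <<'E'
from h import *
np.set_printoptions(precision=4,suppress=True)
def rep(t):
    s=manip.state();print(t,s["clock"],"F",np.array(s["contact_force"]),"M",np.array(s["moment"]),"p",np.array(s["tool_pos"]),"w",s["gripper_width"],flush=True)
x,y=.5495,-.243
manip.move_linear([x,y,.136],rate=.02);rep("press")
manip.move_linear([x,y,.1345],rate=.02);rep("press")
j=None
j=np.array(inverse_kinematics([x,y,.1345],(R.from_euler("z",.5)*R.from_euler("x",np.pi)).as_rotvec()))
for a in(.15,.35,.6,.85,1.05,1.15):
    q=j.copy();q[5]-=a;manip.set_joints(q);rep(a)
E
```

```text
press 15.6083 F [-7.0746  3.6636 15.9367] M [0.6527 1.0635 0.094 ] p [ 0.5499 -0.2431  0.1392] w 0.046582170033048945
press 15.8583 F [-9.2282  4.4024 22.5149] M [ 0.9421  1.561  -0.0253] p [ 0.5499 -0.2432  0.1391] w 0.046441818791989053
0.15 16.125 F [-5.8732  5.6734 21.3654] M [1.0323 1.1301 0.2288] p [ 0.5509 -0.243   0.1391] w 0.04650817010011436
0.35 16.4333 F [-5.9515  6.7424 21.3249] M [1.1249 1.157  0.171 ] p [ 0.5509 -0.2427  0.1391] w 0.046859318273091644
0.6 16.7833 F [-7.1209  8.4973 22.1844] M [1.2321 1.296  0.1358] p [ 0.5506 -0.2424  0.1391] w 0.04625181626264895
0.85 17.1333 F [-8.1911  9.2861 23.5189] M [1.3345 1.3184 0.1588] p [ 0.5505 -0.2421  0.1391] w 0.04647486988812684
1.05 17.4417 F [-7.97    8.6608 24.3343] M [1.2526 1.4674 0.1666] p [ 0.5502 -0.2421  0.1391] w 0.04629012851407643
1.15 17.6917 F [-8.8717  7.1273 23.8595] M [1.1564 1.4732 0.1395] p [ 0.5501 -0.2422  0.1391] w 0.046812016994511256
```

```bash
python3 - <<'E'
from h import *
np.set_printoptions(precision=4,suppress=True)
def rep(t):
    s=manip.state();print(t,s["clock"],"F",np.array(s["contact_force"]),"M",np.array(s["moment"]),"p",np.array(s["tool_pos"]),"w",s["gripper_width"],flush=True)
x,y=.5495,-.243
for z in(.140,.146,.152,.156):
    manip.move_linear([x,y,z],rate=.03);rep(z)
c=cap("wrist");cv2.imwrite("pics/w2.png",c["image"])
E
```

```text
0.14 18.025 F [-3.6453  4.2469 12.0672] M [ 0.8172  0.641  -0.0225] p [ 0.5499 -0.2423  0.1421] w 0.04646805658679855
0.146 18.375 F [-1.7971  2.9837  5.6777] M [0.4717 0.2325 0.0202] p [ 0.5496 -0.2428  0.1464] w 0.04660198836229896
0.152 18.725 F [-0.2588  0.3717  0.0923] M [ 0.0337 -0.04    0.0139] p [ 0.5493 -0.2433  0.1515] w 0.04655833107936237
0.156 19.0083 F [-0.5524 -0.1959 -0.1024] M [ 0.0497  0.0971 -0.0424] p [ 0.5494 -0.2431  0.156 ] w 0.04637425302422847
```

View pics/w2.png

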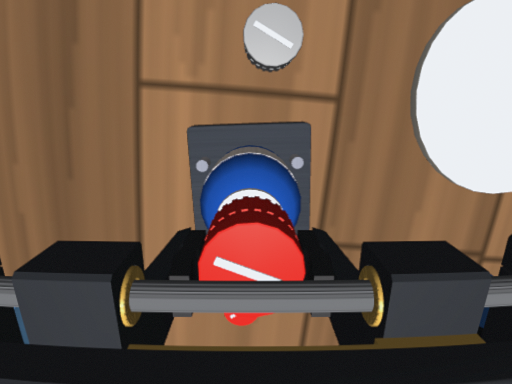

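The stripe keeps its angle to the gripper (about (250,270) in the picture), so the cap turned without slipping. The lift force is zero, so it is free. Now I'll raise it.

```bash
python3 - <<'E'
from h import *
manip.move_linear([.5495,-.243,.238],rate=.06);manip.dwell(1)
s=manip.state();print(s["clock"],s["tool_pos"],s["contact_force"],s["gripper_width"])
c=cap("scene");P=cloud(c);cv2.imwrite("pics/fin.png",cv2.resize(c["image"][90:330,90:390],(750,600)))
t=cap("wrist");Q=cloud(t)
for cc,p in((c,P),(t,Q)):
    hsv=cv2.cvtColor(cc["image"],cv2.COLOR_BGR2HSV)
    m=((cv2.inRange(hsv,(0,120,60),(8,255,255))|cv2.inRange(hsv,(172,120,60),(180,255,255)))>0)&(np.hypot(p[...,0]-.55,p[...,1]+.243)<.04)&(p[...,2]>.15)
    q=p[m];print(m.sum(),np.percentile(q,[2,50,98],axis=0))
E
```

```text
21.575 [ 0.54948368 -0.24300392  0.23800901] [-0.58672304  0.10472962 -0.42066418] 0.046465188385394825
168 [[ 0.52487837 -0.26766915  0.22464538]
 [ 0.55856536 -0.25998318  0.2526436 ]
 [ 0.57367064 -0.24723594  0.26608983]]
6770 [[ 0.52796478 -0.2640726   0.2293898 ]
 [ 0.54919502 -0.2305598   0.26405352]
 [ 0.57079556 -0.21998315  0.2655907 ]]
```

View pics/fin.png

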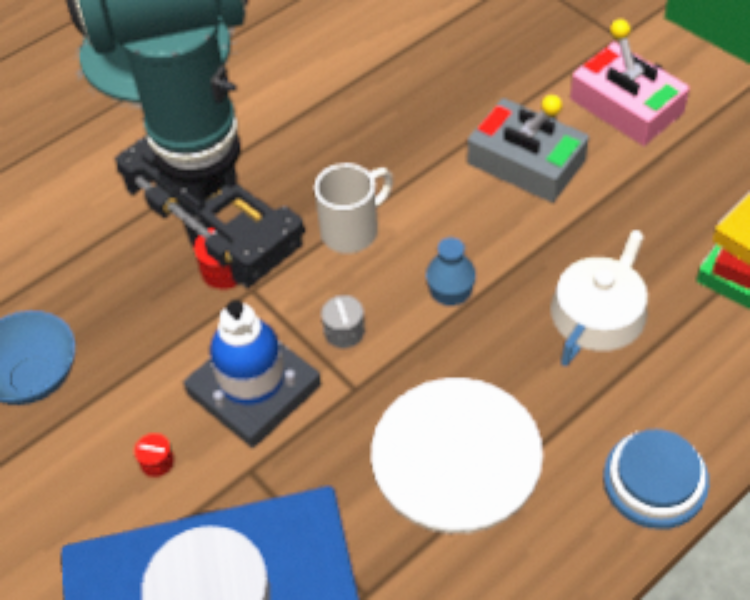

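The final view shows the cap held at (218,260), above the open white neck at (237,315). The grey toggle leans to green at (551,103). The bystanders are where they were. The cap spans z = 0.224–0.265, so its underside is 8 cm above the mouth.

```bash
python3 -c "
from cell import order
order.close_job()"
```

```text
the job is handed in; nothing more can be done
```

I did the job in the order asked and handed it in at about 21.7 s on the robot's clock, against the 54 s limit.

- **Toggle:** I pushed the grey isolator's toggle from red to green. The cameras afterwards put the knob about 27 mm past the pivot on the green side, where 28 mm is fully over. The pink look-alike was not touched.
- **Cap:** I gripped the large red cap with 45 N and pressed it to the bottom of its travel, with about 22–24 N of downward push. I turned it 1.15 rad anticlockwise and lifted it with no resistance. The stripe on its top kept its angle to the gripper, so it did not slip.
- **Final pose:** the cap is held upright and still, with its underside at about z = 0.224 m. That is 8 cm above the mouth, taking "8 cm clear" to mean the cap's underside.
- **Bystanders:** in the last picture the mug, vase, bowl, teapot and plate look unmoved, judged by eye rather than measured.

One reading disagreed. The gripper reported 46.5 mm across the disc, which is specified as 48 mm (47.5 mm on camera). I put this down to soft pads, and the grip held throughout.

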